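# Set the rotary evaporator drive to fast and start it

### The job

Start the rotary evaporator's drive in its fast range: with the fingertips push the red lever on the grey drive box out of its rest position, past the first notch (one dot) and on to its second stop (two dots), then press the green start button and let go of it. Only push the lever, never pinch it; do not press the green button before the lever is at the second stop, do not press the blue button, and leave the loose things standing around where they are.

Things in the scene. Friction and masses are not known exactly. Their poses are not given: they have to be found in the camera images.
- drive_box: grey drive control box fixed to the table, 170 (x) x 240 (y) x 90 (z) mm; origin at the centre of its underside. Its lever slides along the box's own +y, on a black plate in the top face. Beside the slot, on the robot's side, one white dot marks the first notch and two white dots mark the second stop; a grey bar marks the rest position.
- lever (a joint): travel of the red lever along the box's +y, in m: 0 rest notch, 0.035 first notch (detent), 0.07 second stop (end of travel). A spring detent holds it in each of the three positions: about 7 N of push takes it out of one, and just past half-way it snaps on by itself towards the next and settles within 3 mm of it. It stays in a notch when let go. It starts at or within 3 mm of the rest notch.
- lever_handle (a point): centre of the red lever's upright paddle, which moves with it; axes parallel to those of the drive box. The paddle is 40 (x) x 16 (y, along the travel) x 36 (z) mm; this point lies 28 mm above the top face of the box, 30 mm from the box's centre line towards its -x side. The paddle spans 12 to 48 mm above the top face. Push its -y face; the back and front faces are 8 mm from this point.
- start_top (a point): centre of the top of the green start button (32 mm across), on a grey box 70 x 70 x 60 mm fixed to the table; the button points up. Green and blue may stand in either place.
- start (a joint): travel of the green start button, m: 0 up, 0.006 fully in; springs back; about 5 N presses it fully
- lift_top (a point): centre of the top of the blue button (32 mm across), on an identical grey box; it works the motor lift and must not be pressed
- lift (a joint): travel of the blue button, m: 0 up, 0.006 fully in
- stopper_mid (a point): solid blue plastic stopper, 34 mm across and 36 mm tall, loose on top of the drive box beyond the lever; this point lies on its axis 18 mm above its underside. A bystander.
- collar_mid (a point): black plastic ring, 44 mm across and 14 mm tall, loose on top of the drive box beyond the lever; this point lies on its axis 7 mm above its underside. A bystander.
- flask_mid (a point): conical glass flask, 82 mm across the foot, 104 mm tall, loose on the table; this point lies on its axis 50 mm above its underside. A bystander.
- reagent_mid (a point): amber bottle with a black cap, 60 mm across, 130 mm tall, loose on the table; this point lies on its axis 65 mm above its underside. A bystander.
- beaker_mid (a point): clear plastic beaker, 64 mm across, 80 mm tall, loose on the table; this point lies on its axis 40 mm above its underside. A bystander.
- jar_mid (a point): glass jar with a white cap, 66 mm across, 90 mm tall, loose on the table; this point lies on its axis 45 mm above its underside. A bystander.
- driver_grip (a point): yellow-handled screwdriver, 180 mm long, lying on the table; this point is at its grip. A bystander.

How it is judged (in metres and radians):
On the way, in this order (a step that is already met when the one before it is completed fails the run):
1. the red lever rests at its second stop (value of joint lever above 0.065 m), for 0.2 s.
2. the green start button is pressed in (value of joint start above 0.004 m and value of joint lever above 0.064 m), for 0.05 s.
At the end, for the whole second after the job is handed in: the lever is within 6 mm of its second stop (0.07 m), both buttons are up again (travel under 2 mm), and every loose thing is within 25 mm of where it started (value of joint lever above 0.064 m and value of joint each of start, lift below 0.002 m and distance of each of stopper_mid, collar_mid, flask_mid, reagent_mid, beaker_mid, jar_mid, driver_grip from where it was at the start of the episode below 0.025 m); the robot touches nothing.
It fails at once if the green button is pressed before the lever is at its second stop (value of joint start above 0.003 m and value of joint lever below 0.062 m).
It fails at once if the blue button is pressed (value of joint lift above 0.003 m).
It fails at once if the lever is pinched (pressed on two opposite faces at once) ((contact force between the fingers and lever_c2 above 2 N and contact force between the fingers and lever_c3 above 2 N) or (contact force between the fingers and lever_c4 above 2 N and contact force between the fingers and lever_c5 above 2 N)).
It fails at once if a loose thing is moved by more than 25 mm or lifted (distance of any of stopper_mid, collar_mid, flask_mid, reagent_mid, beaker_mid, jar_mid, driver_grip from where it was at the start of the episode above 0.025 m).
It also fails if it takes over 45 s, if anything falls off the work surface, if the arm or the gripper's body presses on something with over 40 N, if the wrist force passes 120 N, or if a joint passes its speed limit or range.

### The arm

A 7-joint arm with a two-finger parallel gripper is mounted at the origin on the work surface. World frame = base frame: x ahead of the robot, y to its left, z up, the work surface at z = 0. Lengths are in m, angles in degrees, forces in N, time in s.
With the tool pointing down it reaches from about 0.425 to 0.875 m from the base axis. Payload 4.7 kg.
Tool frame: the origin (TCP) lies at the centre of the arm's flange, where the gripper is bolted on; the fingertips stand 182 mm ahead of it and the grasp point (between the pads) lies 164 mm ahead of it; z points along the fingers, x is the direction in which the jaws open and shut, and the axes are right-handed (so a half turn about z gives the same grasp; the last joint's range is limited). The gripper opens to 87 mm and grips with 3 to 60 N. Pads are 19 mm wide; open, the fingers measure 117 mm over their backs; the gripper's body (75 mm by 190 mm) begins 51 mm behind the grasp point.
Start: joints at [73.574, 18.392, -4.016, 83.108, 1.295, 78.541, -3.26], TCP at [0.193, -0.621, 0.405] pointing down, gripper open.
Joint ranges: [-163.93, 163.93], [-17.29, 119.83], [-79.2, 71.16], [3.27, 140.29], [-89.18, 269.18], [5.43, 117.66], [-154.24, 154.24]. Speed limits (degrees/s): [147.25, 147.25, 180, 180, 180, 180, 180].

### API

Orientations are given as [roll, pitch, yaw] about the fixed x, y, z axes, in that order (R = Rz(yaw) Ry(pitch) Rx(roll)).
In Python, from cell import env gives the robot as it stands. The module is installed in compiled form; this text tells all that it offers.
- The arm moves only by the tool carry_out, never from a script. Its argument "increments" is a list of rows, each a list of 5 numbers: the shift along the world's x, y, z in m, then the turn about the world's z in degrees, then the gripper's target within -1 to 1 (shut at 1, half-way at 0, fully open at -1). In form: [[dx, dy, dz, spin, jaw], ...]. A call has 1 to 20 rows; each row is the pose to reach, as a shift and turn from the pose commanded when the call began; what a row does not reach only later rows make up. A row lasts 1/10 s, in which the tool goes at most 50 mm and 8.59 degrees, less where a joint would pass 70% of its speed; a pose out of reach is approached as far as the arm can. A call with a gripper value outside its range is refused whole. The fingers move at their own pace and stop on an object; "grip_force" is the grip in N (left out, the last holds). Time passes only in rows, so rows that repeat a pose let the fingers close. It gives the time, the measured TCP pose, the force and the opening at its end, in the units of the state.
- env.get_obs(): the state, without advancing time (a new reading comes with each control period).
- env.read_camera(name): name is "scene" or "top" or "wrist"; returns (picture, depth): 420x560x3 uint8, red, green, blue; 420x560 float32, m along the optical axis (not along the pixel's ray), 0 where there is no reading.
- env.get_calibration(name): a dict with "K" (3x3 intrinsics, pixels), "camera_from_world" (4x4, takes a point from world to camera coordinates); the wrist camera has in their place "T_tool_cam" (4x4, takes a point from camera to tool coordinates, whose origin is the TCP and whose axes are the tool frame's). Camera axes: x right, y down, z forward; pixel columns grow to the right and rows downward; lengths in m; the calibration is good to about 2 mm. The wrist camera is an equidistant fisheye: a pixel r from the principal point sees the ray r / f radians off the axis. A picture is of the moment at which its call begins: read the wrist's pose just before it. get_calibration takes no time and is no camera call.
- env.sign_off(): hands the job in, once; it reports no verdict.
The state is a dict: "time_s": time; "qpos": joint angles; "joint_velocities": joint speeds; "effort": joint torques, N m; "tool_pos": TCP position; "tool_rot": TCP orientation; "force": force on the tool from outside, world axes, zero at the start; "wrist_torque": the same for the moment, N m; "grip_width": finger opening in m.
Only numpy, scipy, OpenCV 4.12 (cv2) and the standard library are available. Lean on these libraries where they do the work, as an engineer would, in place of code of your own. Each camera call takes 0.05 s, during which the arm holds its last target.

## Working session

There is one attempt and no reset: what is moved stays moved. The work goes in short steps, Python scripts to look and compute and a tool call to move; the robot and the scene stay as the last step left them, time stands still between calls to the robot, and variables do not carry over. Pictures are saved under pics/ and viewed, and the job is handed in when it is done.

Besides the shell and the picture viewer there is one more tool, called in YAML: its name, and indented under it one key for each argument. carry_out: Moves the arm, as the interface text tells. Its arguments: {"type":"object","properties":{"increments":{"type":"array"},"grip_force":{"type":"number"}},"required":["increments"]}

```bash
mkdir -p pics
python3 - <<'E'
from cell import env
import numpy as np, cv2
o=env.get_obs(); print(o)
for n in("scene","top","wrist"):
    c=env.get_calibration(n); print(n,{k:np.round(v,4).tolist() for k,v in c.items() if hasattr(v,'shape') or isinstance(v,list)})
    p,d=env.read_camera(n); np.savez(f"{n}0.npz",p=p,d=d); cv2.imwrite(f"pics/{n}0.png",p[:,:,::-1])
E
```

```text
{'time_s': 0.0, 'qpos': array([73.5749197 , 18.43735962, -4.01493442, 83.1753994 ,  1.29505109,
       78.54014816, -3.25823558]), 'joint_velocities': array([-0.05762402,  0.11260534, -0.02697788,  0.10427791,  0.05360953,
       -0.00193361, -0.08078682]), 'effort': array([ 4.96910325e-04, -4.91293788e+01, -4.03623031e-01, -3.12533033e+01,
       -6.39680726e-02,  4.38070914e-02,  1.81966166e-04]), 'tool_pos': array([ 0.19246771, -0.62063004,  0.40367602]), 'tool_rot': array([ 1.79993988e+02,  1.07664019e-01, -7.27639568e+01]), 'force': array([-0.49403729,  0.08722171, -0.09700007]), 'wrist_torque': array([ 0.04476919, -0.04996295, -0.02420652]), 'grip_width': 0.08716442324508256}
scene {'K': [[431.001, 0.0, 279.7903], [0.0, 431.001, 202.6898], [0.0, 0.0, 1.0]], 'camera_from_world': [[-0.6726, 0.7399, 0.0153, 0.3679], [0.3727, 0.3565, -0.8567, -0.1179], [-0.6393, -0.5705, -0.5156, 1.5437], [0.0, 0.0, 0.0, 1.0]]}
top {'K': [[439.2362, 0.0, 271.4298], [0.0, 439.2362, 211.0666], [0.0, 0.0, 1.0]], 'camera_from_world': [[0.0209, -0.9995, -0.0249, 0.0363], [-0.9839, -0.0162, -0.1778, 0.5911], [0.1773, 0.0282, -0.9838, 1.0187], [0.0, 0.0, 0.0, 1.0]]}
wrist {'K': [[325.1923, 0.0, 279.8244], [0.0, 325.1923, 212.6529], [0.0, 0.0, 1.0]], 'T_tool_cam': [[1.0, -0.0014, -0.0002, 0.0008], [0.0014, 0.9582, 0.2862, -0.0791], [-0.0002, -0.2862, 0.9582, 0.0212], [0.0, 0.0, 0.0, 1.0]]}
```

View pics/scene0.png

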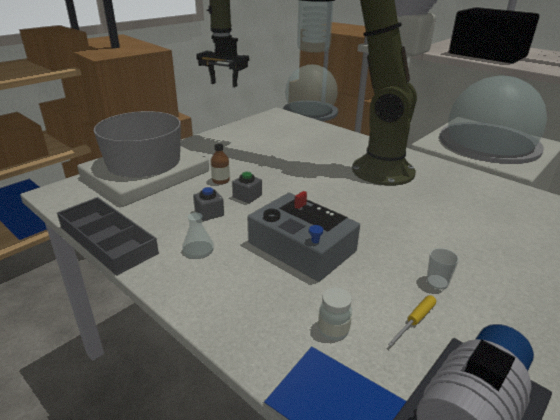

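View pics/top0.png

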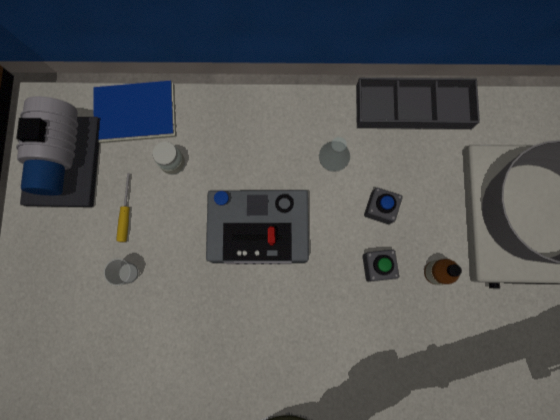

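View pics/wrist0.png

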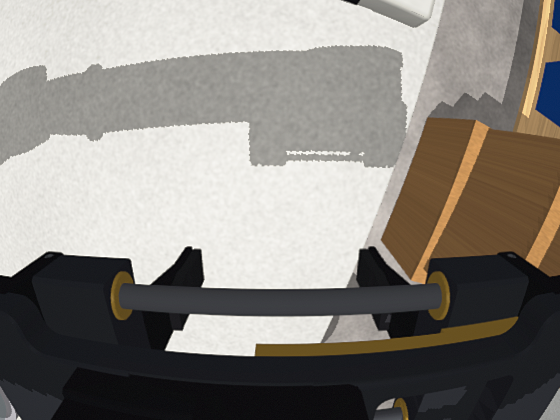

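The top view shows the drive box at (258,227), the red lever at (271,236) with its travel to image left (+y), green at (384,265), blue at (387,203), the collar at (285,203) and the stopper at (222,198).

```bash
cat > h.py <<'E'
import numpy as np, cv2
from cell import env
def pts(n,d):
    c=env.get_calibration(n);K=np.array(c["K"]);T=np.linalg.inv(np.array(c["camera_from_world"]))
    v,u=np.mgrid[:420,:560]; P=np.stack([(u-K[0,2])/K[0,0]*d,(v-K[1,2])/K[1,1]*d,d],-1)
    return P@T[:3,:3].T+T[:3,3]
def plane(n,u,v,z):
    c=env.get_calibration(n);K=np.array(c["K"]);T=np.linalg.inv(np.array(c["camera_from_world"]))
    r=T[:3,:3]@np.linalg.solve(K,[u,v,1]);o=T[:3,3];return o+r*(z-o[2])/r[2]
def masks(p):
    h=cv2.cvtColor(p,cv2.COLOR_RGB2HSV);H,S,V=h[...,0],h[...,1],h[...,2]
    return {"red":((H<6)|(H>174))&(S>170)&(V>60),"green":(H>45)&(H<80)&(S>110)&(V>40),"blue":(H>105)&(H<128)&(S>150)&(V>60)}
def report(n,p,d):
    W=pts(n,d)
    for k,m in masks(p).items():
        N,L,st,ce=cv2.connectedComponentsWithStats(m.astype(np.uint8))
        for i in range(1,N):
            if 25<st[i,4]<900:
                w=W[(L==i)&(d>0)]
                print(n,k,ce[i].round(1),st[i],"med",np.median(w,0).round(4),"min",np.percentile(w,3,axis=0).round(4),"max",np.percentile(w,97,axis=0).round(4))
E
python3 - <<'E'
from h import *
for n in("top","scene"):
    z=np.load(n+"0.npz");report(n,z["p"],z["d"])
    if n=="top":
        W=pts(n,z["d"]);p=z["p"]
        m=(W[...,2]>.08)&(W[...,2]<.1); N,L,st,ce=cv2.connectedComponentsWithStats(m.astype(np.uint8))
        for i in range(1,N):
            if st[i,4]>1500:
                q=W[L==i][:,:2].astype(np.float32);print("box",cv2.minAreaRect(q),np.median(W[L==i][:,2]),ce[i])
        m=(W[...,2]>.05)&(W[...,2]<.066); N,L,st,ce=cv2.connectedComponentsWithStats(m.astype(np.uint8))
        for i in range(1,N):
            if st[i,4]>200:
                q=W[L==i][:,:2].astype(np.float32);print("bb",cv2.minAreaRect(q),np.median(W[L==i][:,2]),ce[i])
        cv2.imwrite("pics/topz.png",cv2.resize(p[180:285,195:415],None,fx=3.6,fy=3.6,interpolation=cv2.INTER_CUBIC)[:,:,::-1])
    else: cv2.imwrite("pics/scz.png",cv2.resize(z["p"][160:290,180:380],None,fx=4,fy=4,interpolation=cv2.INTER_CUBIC)[:,:,::-1])
E
```

```text
top red [271.  235.2] [268 226   7  19 118] med [0.521  0.0447 0.1375] min [0.5031 0.038  0.1107] max [0.5415 0.0517 0.1417]
top green [384.4 264.4] [378 258  14  14 154] med [ 0.465  -0.2162  0.0823] min [ 0.4514 -0.2305  0.0758] max [ 0.4791 -0.204   0.0858]
top blue [206.5  13. ] [198   4  21  23 123] med [ 1.3799  0.3081 -0.3101] min [ 1.3759  0.2661 -0.3907] max [ 1.384   0.3448 -0.2708]
top blue [323.2  20. ] [306   8  38  23 237] med [ 1.3799 -0.1134 -0.3609] min [ 1.3755 -0.1763 -0.4091] max [ 1.3845 -0.0584 -0.3048]
top blue [270.5  16.6] [264  10  17  14  37] med [ 1.3807  0.0824 -0.3405] min [ 1.3778  0.0464 -0.37  ] max [ 1.3841  0.0998 -0.3057]
top blue [373.6  14.9] [367  10  15  12  58] med [ 1.3797 -0.2941 -0.3251] min [ 1.3756 -0.3158 -0.3534] max [ 1.3842 -0.2724 -0.302 ]
top blue [211.5  19.1] [205  14  13  12  43] med [ 1.3798  0.2954 -0.3544] min [ 1.3765  0.2726 -0.3894] max [ 1.383   0.3167 -0.3246]
top blue [348.   45.8] [332  35  38  22 290] med [ 1.3803 -0.231  -0.5341] min [ 1.3759 -0.2992 -0.5872] max [ 1.3845 -0.1745 -0.4668]
top blue [124.2  46.8] [ 92  
[... 1121 characters left out ...]
5, -0.22670717537403107), (0.07074596732854843, 0.07057744264602661), 73.67584991455078) 0.060200204206227736 [383.582846   205.35087719]
bb ((0.46384352445602417, -0.21744157373905182), (0.07041873037815094, 0.07069551199674606), 6.343417167663574) 0.05990091663441677 [381.07246377 265.70652174]
scene green [246.6 174.4] [243 173   9   5  30] med [ 0.4697 -0.2102  0.0803] min [ 0.4566 -0.2216  0.0762] max [ 0.4787 -0.2002  0.083 ]
scene blue [207.2 189.7] [203 188   9   4  26] med [ 0.6144 -0.2214  0.0814] min [ 0.6054 -0.2319  0.0791] max [ 0.6268 -0.2119  0.0835]
scene blue [315.8 229.4] [310 225  13  11  99] med [0.6099 0.167  0.1254] min [0.5943 0.1531 0.1204] max [0.6245 0.1798 0.127 ]
```

View pics/topz.png

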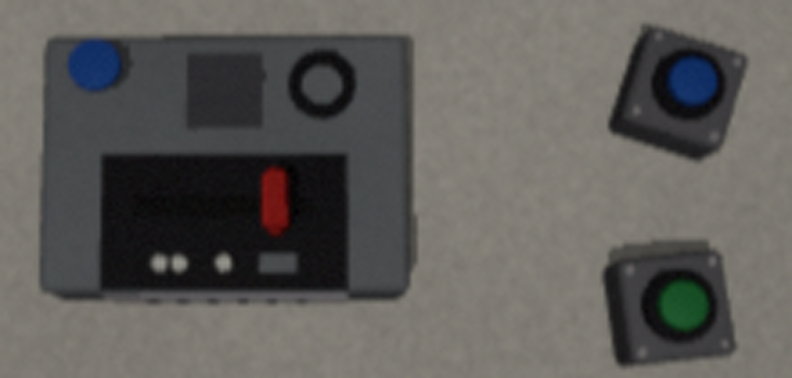

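View pics/scz.png

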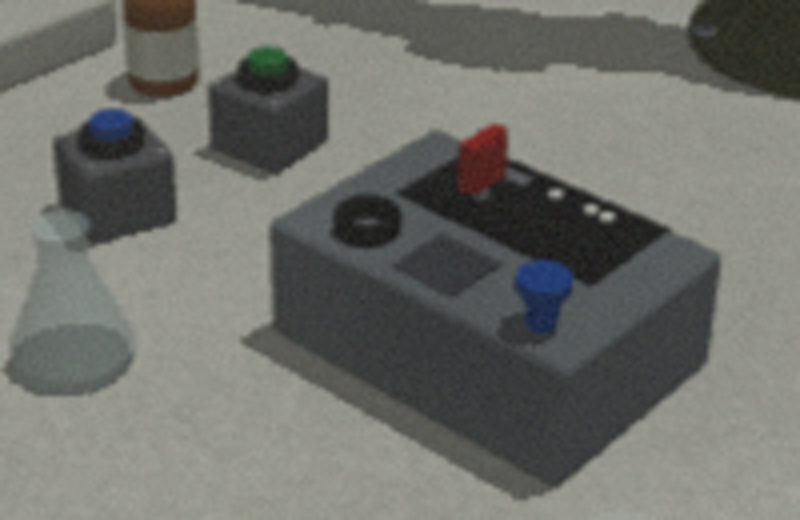

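carry_out:
  increments:
    - [0.02, 0.02, 0, -2, 1]
    - [0.05, 0.05, 0, -4, 1]
    - [0.08, 0.085, 0, -6, 1]
    - [0.11, 0.12, 0, -8, 1]
    - [0.14, 0.155, 0, -10, 1]
    - [0.17, 0.19, 0, -12, 1]
    - [0.2, 0.225, 0, -14, 1]
    - [0.23, 0.26, 0, -16, 1]
    - [0.25, 0.3, 0, -16.3, 1]
    - [0.265, 0.34, 0, -16.3, 1]
    - [0.28, 0.385, 0, -16.3, 1]
    - [0.29, 0.43, 0, -16.3, 1]
    - [0.3, 0.475, 0, -16.3, 1]
    - [0.31, 0.52, 0, -16.3, 1]
    - [0.32, 0.56, 0, -16.3, 1]
    - [0.325, 0.595, 0, -16.3, 1]
    - [0.328, 0.615, 0, -16.3, 1]
    - [0.328, 0.62, 0, -16.3, 1]
    - [0.328, 0.62, 0, -16.3, 1]
    - [0.328, 0.62, 0, -16.3, 1]
  grip_force: 20

```text
time_s: 2.15
tool_pos: [0.5205, -0.0026, 0.4046]
tool_rot: [180.0, -0.1, -89.2]
force: [0.3, -0.2, 0.3]
grip_width: 0.0007
```

Arrived behind the lever, high up. A look with the wrist camera before going down.

Run:
```python
from h import *
for n in("wrist","top"):
    p,d=env.read_camera(n); cv2.imwrite(f"pics/{n}1.png",p[:,:,::-1])
    np.savez(f"{n}1.npz",p=p,d=d)
```

```text
(no output)
```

View pics/wrist1.png

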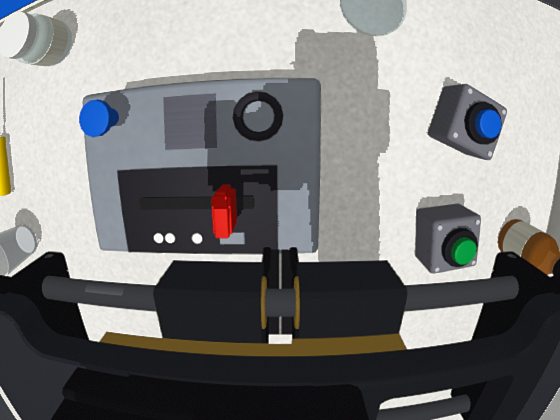

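The wrist view shows the closed tips at (281,250), to the right (−y) of the red paddle at (224,212), with open plate below them. Now going down.

carry_out:
  increments:
    - [0, 0, -0.02, 0, 1]
    - [0, 0, -0.045, 0, 1]
    - [0, 0, -0.07, 0, 1]
    - [0, 0, -0.09, 0, 1]
    - [0, 0, -0.105, 0, 1]
    - [0, 0, -0.112, 0, 1]
    - [0, 0, -0.112, 0, 1]
    - [0, 0, -0.112, 0, 1]

```text
time_s: 3.05
tool_pos: [0.521, -0.001, 0.2936]
tool_rot: [-179.9, -0.0, -89.1]
force: [-0.8, -0.8, 0.0]
grip_width: 0.0005
```

Run:
```python
from h import *
o=env.get_obs();print(o["tool_pos"],o["force"])
ps=[env.read_camera(n)[0] for n in("wrist","scene")]
cv2.imwrite("pics/w2.png",ps[0][:,:,::-1]); cv2.imwrite("pics/s2.png",cv2.resize(ps[1][130:290,180:380],None,fx=3.5,fy=3.5,interpolation=cv2.INTER_CUBIC)[:,:,::-1])
```

```text
[ 0.52100735 -0.00096352  0.29357998] [-0.83643365 -0.76894248  0.019499  ]
```

View pics/s2.png

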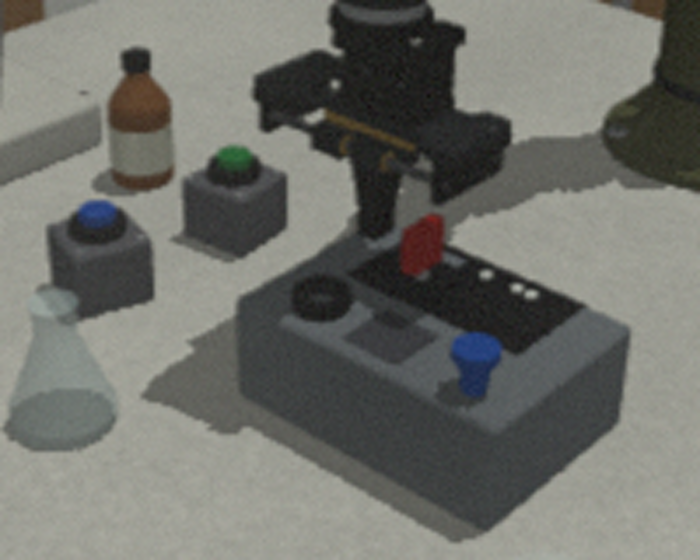

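View pics/w2.png

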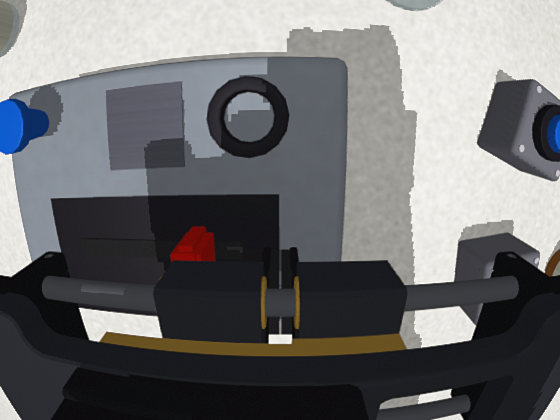

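The scene view shows the tips standing on the −y side of the paddle (tip near (375,235), paddle (425,243)), clear of it and of the collar. Pushing now.

carry_out:
  increments:
    - [0, 0.008, 0, 0, 1]
    - [0, 0.016, 0, 0, 1]
    - [0, 0.024, 0, 0, 1]
    - [0, 0.03, 0, 0, 1]
    - [0, 0.036, 0, 0, 1]
    - [0, 0.042, 0, 0, 1]
    - [-0.001, 0.048, 0, 0, 1]
    - [-0.001, 0.054, 0, 0, 1]
    - [-0.001, 0.06, 0, 0, 1]
    - [-0.001, 0.066, 0, 0, 1]
    - [-0.001, 0.072, 0, 0, 1]
    - [-0.001, 0.078, 0, 0, 1]
    - [-0.001, 0.078, 0, 0, 1]
    - [-0.001, 0.078, 0, 0, 1]

```text
time_s: 4.55
tool_pos: [0.5195, 0.0777, 0.2927]
tool_rot: [180.0, 0.0, -89.0]
force: [0.2, -0.8, 0.8]
grip_width: 0.0005
```

Run:
```python
from h import *
o=env.get_obs();print(o["tool_pos"],o["force"])
ps=[env.read_camera(n)[0] for n in("top","scene")]
cv2.imwrite("pics/t3.png",ps[0][:,:,::-1]); cv2.imwrite("pics/s3.png",cv2.resize(ps[1][130:290,180:380],None,fx=3.5,fy=3.5,interpolation=cv2.INTER_CUBIC)[:,:,::-1])
```

```text
[0.51949657 0.0776863  0.29266273] [ 0.16305846 -0.82284798  0.80566407]
```

View pics/s3.png

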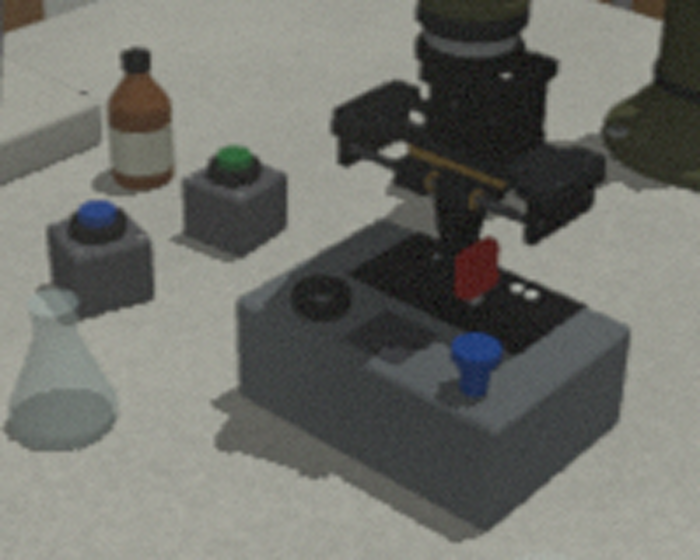

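The paddle is now at (476,268), short of the two dots at (523,292). I'll push on to the stop.

carry_out:
  increments:
    - [0, 0.004, 0, 0, 1]
    - [0, 0.008, 0, 0, 1]
    - [0, 0.012, 0, 0, 1]
    - [0, 0.016, 0, 0, 1]
    - [0, 0.018, 0, 0, 1]
    - [0, 0.018, 0, 0, 1]

```text
time_s: 5.25
tool_pos: [0.5195, 0.0957, 0.2928]
tool_rot: [-180.0, 0.0, -89.0]
force: [0.3, -0.6, 0.5]
grip_width: 0.0002
```

Run:
```python
from h import *
o=env.get_obs();print(o["tool_pos"],o["force"])
n="scene";p,d=env.read_camera(n);t,dt=env.read_camera("top")
report("top",t,dt) if 0 else None
W=pts(n,d);h=cv2.cvtColor(p,cv2.COLOR_RGB2HSV);m=((h[...,0]<8)|(h[...,0]>172))&(h[...,1]>150)&(W[...,2]>.08)&(W[...,2]<.15)&(abs(W[...,0]-.52)<.06)
w=W[m];print(len(w),np.median(w,0),np.percentile(w,[3,97],axis=0))
z=np.load("scene0.npz");W0=pts(n,z["d"]);h=cv2.cvtColor(z["p"],cv2.COLOR_RGB2HSV);m=((h[...,0]<8)|(h[...,0]>172))&(h[...,1]>150)&(W0[...,2]>.08)&(W0[...,2]<.15)&(abs(W0[...,0]-.52)<.06)
w=W0[m];print(len(w),np.median(w,0),np.percentile(w,[3,97],axis=0))
cv2.imwrite("pics/s4.png",cv2.resize(p[130:290,180:380],None,fx=3.5,fy=3.5,interpolation=cv2.INTER_CUBIC)[:,:,::-1])
```

```text
[0.51954849 0.09567304 0.29282231] [ 0.26723928 -0.60880636  0.48570284]
147 [0.53080589 0.12116434 0.12312554] [[0.51031039 0.11196036 0.10442023]
 [0.54166074 0.12399253 0.13811306]]
93 [0.52754545 0.05233494 0.12805463] [[0.51001816 0.04602075 0.1055606 ]
 [0.54221824 0.05565398 0.13835146]]
```

View pics/s4.png

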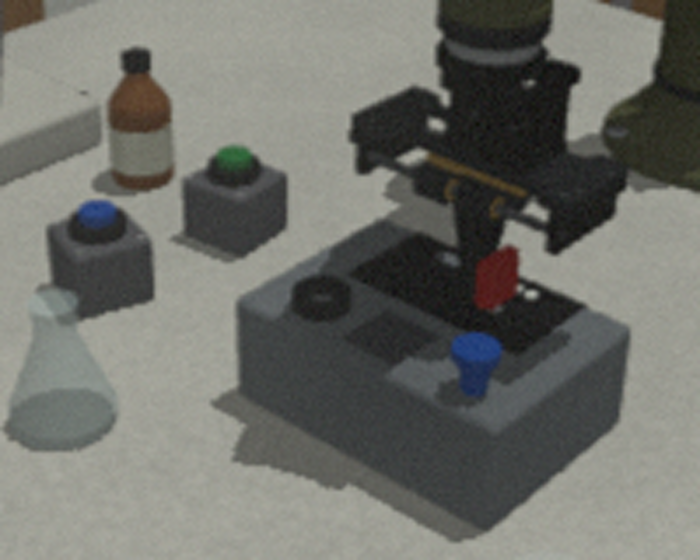

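The paddle has moved about 69 mm and now covers the two dots. A short extra nudge, to feel whether it is on its end stop.

carry_out:
  increments:
    - [0, 0.002, 0, 0, 1]
    - [0, 0.004, 0, 0, 1]
    - [0, 0.004, 0, 0, 1]
    - [0, 0.004, 0, 0, 1]

```text
time_s: 5.75
tool_pos: [0.5197, 0.0974, 0.2927]
tool_rot: [180.0, -0.2, -89.2]
force: [-1.1, -5.0, 1.8]
grip_width: 0.0009
```

Run:
```python
from h import *
o=env.get_obs();print(o["tool_pos"],o["force"])
n="scene";p,d=env.read_camera(n)
W=pts(n,d);h=cv2.cvtColor(p,cv2.COLOR_RGB2HSV);m=((h[...,0]<8)|(h[...,0]>172))&(h[...,1]>150)&(W[...,2]>.08)&(W[...,2]<.15)&(abs(W[...,0]-.52)<.06)
w=W[m];print(len(w),np.median(w,0),np.percentile(w,[3,97],axis=0))
```

```text
[0.51970291 0.09737746 0.29271397] [-1.09027093 -5.02717577  1.79652404]
144 [0.53030911 0.12149173 0.12379286] [[0.50903437 0.11295718 0.10522581]
 [0.54111324 0.12445439 0.13788825]]
```

The lever is against the stop: 5 N of resistance and no further paddle travel. Backing off, up and over to the green button.

carry_out:
  increments:
    - [0, -0.008, 0, 0, 1]
    - [0, -0.02, 0, 0, 1]
    - [0, -0.03, 0.015, 0, 1]
    - [0, -0.035, 0.04, 0, 1]
    - [-0.005, -0.05, 0.065, 0, 1]
    - [-0.015, -0.08, 0.07, 0, 1]
    - [-0.02, -0.115, 0.07, 0, 1]
    - [-0.03, -0.15, 0.07, 0, 1]
    - [-0.035, -0.185, 0.07, 0, 1]
    - [-0.045, -0.22, 0.07, 0, 1]
    - [-0.05, -0.255, 0.07, 0, 1]
    - [-0.055, -0.285, 0.07, 0, 1]
    - [-0.055, -0.305, 0.07, 0, 1]
    - [-0.055, -0.315, 0.07, 0, 1]
    - [-0.055, -0.315, 0.07, 0, 1]
    - [-0.055, -0.315, 0.07, 0, 1]

```text
time_s: 7.4
tool_pos: [0.4648, -0.2148, 0.3627]
tool_rot: [-180.0, 0.1, -89.0]
force: [-0.9, 0.1, 0.3]
grip_width: 0.0005
```

Run:
```python
from h import *
z=np.load("top0.npz");print(plane("top",384.4,264.4,.083),plane("top",387,202,.083))
o=env.get_obs();print(o["tool_pos"],o["force"])
t=env.read_camera("top")[0];w=env.read_camera("wrist")[0]
cv2.imwrite("pics/t5.png",cv2.resize(t[180:300,195:435],None,fx=3.3,fy=3.3,interpolation=cv2.INTER_CUBIC)[:,:,::-1])
cv2.imwrite("pics/w5.png",w[:,:,::-1])
```

```text
[ 0.46430576 -0.21677969  0.083     ] [ 0.61129916 -0.22649252  0.083     ]
[ 0.46479344 -0.21481316  0.36271474] [-0.85291171  0.08352753  0.32918232]
```

View pics/t5.png

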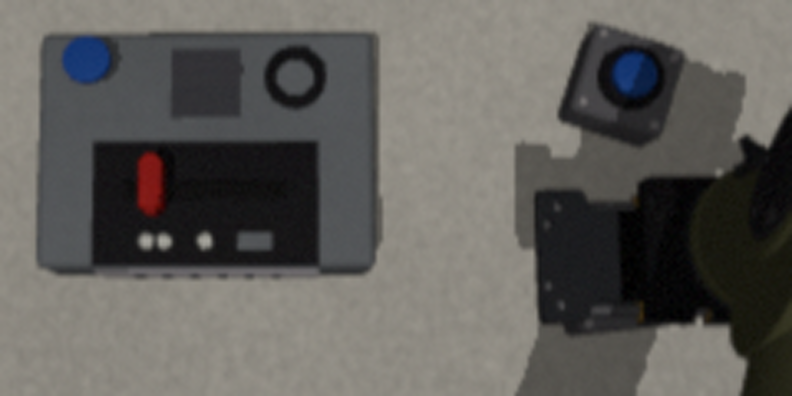

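View pics/w5.png

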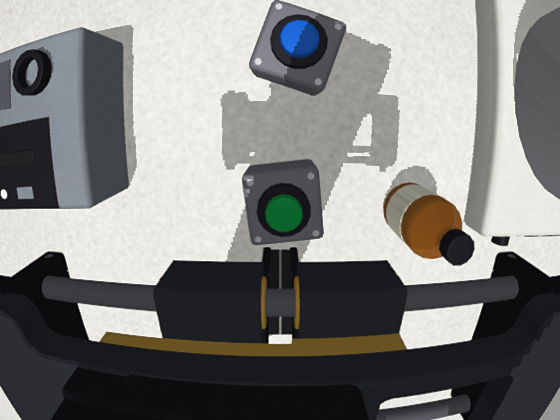

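Lever stands at the two dots (top view (150,183)), and the closed tips line up over the green button (wrist (284,210)). Pressing straight down, then up again.

carry_out:
  increments:
    - [0, -0.002, -0.025, 0, 1]
    - [0, -0.002, -0.055, 0, 1]
    - [0, -0.002, -0.08, 0, 1]
    - [0, -0.002, -0.09, 0, 1]
    - [0, -0.002, -0.094, 0, 1]
    - [0, -0.002, -0.098, 0, 1]
    - [0, -0.002, -0.102, 0, 1]
    - [0, -0.002, -0.105, 0, 1]
    - [0, -0.002, -0.107, 0, 1]
    - [0, -0.002, -0.107, 0, 1]
    - [0, -0.002, -0.107, 0, 1]

```text
time_s: 8.6
tool_pos: [0.4654, -0.2177, 0.2585]
tool_rot: [-179.9, -0.1, -89.1]
force: [-3.5, 3.5, 15.1]
grip_width: 0.0002
```

Run:
```python
from h import *
o=env.get_obs();print(o["tool_pos"],o["force"])
p=env.read_camera("scene")[0]
cv2.imwrite("pics/s6.png",cv2.resize(p[110:240,180:340],None,fx=4.5,fy=4.5,interpolation=cv2.INTER_CUBIC)[:,:,::-1])
```

```text
[ 0.4653645  -0.21769834  0.25845537] [-3.50713135  3.45544577 15.10110418]
```

View pics/s6.png

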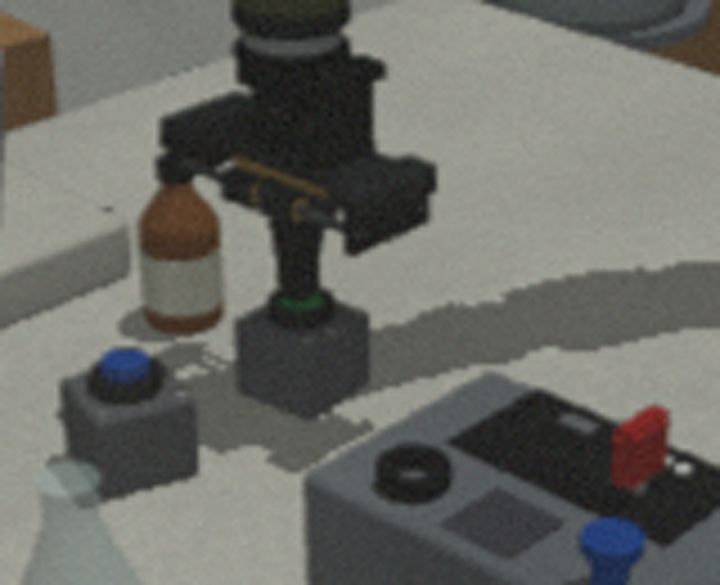

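The button is down in its bezel (302,300), with 15 N on the tool, well above the 5 N needed. Releasing.

carry_out:
  increments:
    - [0, 0, 0.01, 0, 1]
    - [0, 0, 0.03, 0, 1]
    - [0, 0, 0.06, 0, 1]
    - [0, 0, 0.09, 0, 1]
    - [0, 0, 0.12, 0, 1]
    - [0, 0, 0.15, 0, 1]
    - [-0.02, -0.03, 0.16, 0, 1]
    - [-0.02, -0.06, 0.16, 0, 1]
    - [-0.02, -0.09, 0.16, 0, 1]
    - [-0.02, -0.12, 0.16, 0, 1]
    - [-0.02, -0.15, 0.16, 0, 1]
    - [-0.02, -0.18, 0.16, 0, 1]
    - [-0.02, -0.2, 0.16, 0, 1]
    - [-0.02, -0.2, 0.16, 0, 1]
    - [-0.02, -0.2, 0.16, 0, 1]
    - [-0.02, -0.2, 0.16, 0, 1]

```text
time_s: 10.25
tool_pos: [0.4451, -0.4164, 0.416]
tool_rot: [-180.0, 0.0, -89.0]
force: [-0.4, 0.3, 0.1]
grip_width: 0.0007
```

Run:
```python
from h import *
o=env.get_obs();print(o["tool_pos"],o["force"],o["time_s"])
for n in("top","scene"):
    p,d=env.read_camera(n); z=np.load(n+"0.npz")
    cv2.imwrite(f"pics/{n}7.png",p[:,:,::-1])
    for tag,a,b in(("before",z["p"],z["d"]),("now",p,d)):
        W=pts(n,b)
        for k,m in masks(a).items():
            m=m&(W[...,2]>.05)&(W[...,2]<.16)&(W[...,1]<.3)
            N,L,st,ce=cv2.connectedComponentsWithStats(m.astype(np.uint8))
            for i in range(1,N):
                if st[i,4]>20: print(n,tag,k,ce[i].round(1),np.median(W[L==i],0).round(4))
```

```text
[ 0.44513579 -0.41640144  0.41598686] [-0.41565036  0.2966632   0.09361431] 10.25
top before red [271.  235.2] [0.521  0.0447 0.1375]
top before green [384.3 264.4] [ 0.465  -0.2162  0.0823]
top before blue [220.7 197.6] [0.6062 0.162  0.127 ]
top before blue [387. 202.] [ 0.6117 -0.2269  0.0821]
top now red [240. 235.] [0.5198 0.1137 0.138 ]
top now green [384.3 264.3] [ 0.4651 -0.2164  0.0823]
top now blue [220.8 197.6] [0.6063 0.1617 0.1266]
top now blue [387.1 202.1] [ 0.6114 -0.2268  0.0821]
scene before green [246.6 174.4] [ 0.4697 -0.2102  0.0803]
scene before blue [207.2 189.7] [ 0.6144 -0.2214  0.0814]
scene before blue [315.9 229.4] [0.6099 0.167  0.1254]
scene now red [322.  204.3] [0.5242 0.1195 0.1369]
scene now green [246.5 174.3] [ 0.4702 -0.2103  0.0806]
scene now blue [207.4 189.7] [ 0.6142 -0.2216  0.0813]
scene now blue [316.1 229.4] [0.6096 0.1671 0.1252]
```

View pics/top7.png

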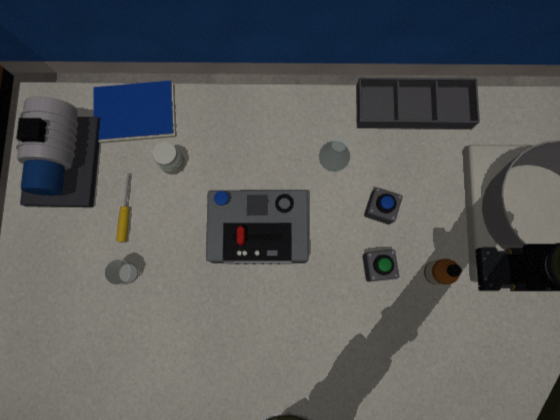

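The lever is at the two dots (240,235), 69 mm from where it started. Both buttons are up, and every loose thing is where it was at the start.

```bash
python3 -c "
from cell import env
print(env.sign_off())"
```

```text
the job is handed in; nothing more can be done
None
```

The drive should now be running in its fast range, and the job is handed in; sign-off gives no verdict, so success is judged from my own checks. With the gripper shut, I pushed the red lever's −y face from rest to the second stop. I then pressed the green button with the closed tips at about 15 N, let go and moved clear.

What the last checks showed, at 10.25 s:
- **Lever:** it stands at the two dots, 69 mm from its start in the top view. An extra nudge met 5 N of resistance with no further travel.
- **Buttons:** the green top is back at its starting height of 82.3 mm, and the blue one is unchanged.
- **Loose things:** the stopper's measured position changed by less than 1 mm. The others look unmoved when the pictures are compared by eye; I did not measure them.
- **Robot:** the force on the tool is about 0, and it touches nothing.

No check failed or disagreed.

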